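# Sampling lance: end grip to middle grip over a V-block

## Robot

A 6-joint arm with a two-finger parallel gripper is mounted at the origin on a cart in front of the work surface, level with it; the furniture and walls round the work are solid. World frame = base frame: x ahead of the robot, y to its left, z up, the work surface at z = 0. Lengths are in m, angles in rad, forces in N, time in s.
With the tool pointing down it reaches from about 0.225 to 0.875 m from the base axis. Payload 3.4 kg.
Tool frame: the origin (TCP) lies between the finger pads; the fingertips stand 17 mm ahead of it and the grasp point (between the pads) lies 2 mm behind it; y points along the fingers, z is the direction in which the jaws open and shut, and the axes are right-handed (so a half turn about y gives the same grasp; the last joint's range is limited). The gripper opens to 85 mm and grips with 20 to 120 N. Pads are 22 mm wide; open, the fingers measure 114 mm over their backs; the gripper's body (76 mm by 85 mm) begins 54 mm behind the grasp point. The pads swing forward as they close: fully open they stand 13 mm farther back than shut.
Start: joints at [1.066, 0.276, 1.505, -0, 1.361, -0.121], TCP at [0.215, 0.533, 0.248] pointing down, gripper open.
Joint ranges: [-2.89, 2.89], [-0.75, 2.08], [0.22, 2.7], [-1.18, 4.32], [0.11, 2.71], [-2.7, 2.7]. Speed limits (rad/s): [2.57, 2.57, 3.14, 3.14, 3.14, 3.14].

## Interface

Orientations are given as a unit quaternion [w, x, y, z].
In Python, from rig import manip, get_image, camera_model, sign_off, spot_in, silhouettes, spot_point gives the robot as it stands.
- The arm moves only by the tool jog_arm, never from a script. Its argument "targets" is a list of rows, each a list of 3 entries, a list of its own where there are three numbers: the finger opening in m, from 0 to 0.0854, then the shift along the world's x, y, z in m, then the turn about the world's z in rad. In form: [[claw, [x, y, z], spin], ...]. A call has 1 to 10 rows; each row shifts and turns the commanded pose from where the row before left it; what a row does not reach is not made up. A row lasts 1/8 s, in which the tool goes at most 62.5 mm and 10.7 degrees, less where a joint would pass 70% of its speed; a pose out of reach is approached as far as the arm can. A call with a gripper value outside its range is refused whole. The fingers move at their own pace and stop on an object; "force" is the grip in N (left out, the last holds). Time passes only in rows, so rows that do not move let the fingers close. It gives the time, the measured TCP pose, the force and the opening at its end, in the units of the state.
- manip.get_state(): the state, without advancing time (a new reading comes with each control period).
- get_image(name): name is "scene" or "side" or "wrist"; returns (picture, depth): 420x560x3 uint8, red, green, blue; 420x560 float32, m along the optical axis (not along the pixel's ray), 0 where there is no reading.
- camera_model(name): a dict with "mtx" (3x3 intrinsics, pixels), "world_from_camera" (4x4, takes a point from camera to world coordinates). Camera axes: x right, y up, looking along -z (the intrinsics and any distortion apply to the point x, -y, -z); pixel columns grow to the right and rows downward; lengths in m; the calibration is good to about 2 mm. A picture is of the moment at which its call begins: read the wrist's pose just before it. camera_model takes no time and is no camera call; for the wrist camera it gives the pose at the moment of the call.
- sign_off(): hands the job in, once; it reports no verdict.
Trained networks look in the newest picture that a camera, given by its name, has taken for a name from the list of things; names that differ only in an ending like _2 or _b are one class to them, and where a whole thing is asked for, a point or a joint stands for the part that bears it (a point fixed in the world has none). Each returns a list of dicts, best first, with "score" (0 to 1); they miss things now and then, are a little off and sometimes report something else, mostly with a low value. They report only what shows in the picture. A call takes as long as a camera call.
- spot_in(name, camera): "position" ([column, row] in pixels, amid what is visible of it).
- silhouettes(name, camera): "mask" (420x560 bool, what is visible of it) and "position" ([column, row] in pixels, amid what is visible of it).
- spot_point(name, camera): "position" ([column, row] in pixels: a listed point, or the origin of a listed thing).
The state is a dict: "clock": time; "qpos": joint angles; "qd": joint speeds; "effort": joint torques, N m; "position": TCP position; "ee_rot": TCP orientation; "contact_force": force on the tool from outside, world axes, zero at the start; "moment": the same for the moment, N m; "width": finger opening in m.
Only numpy, scipy, OpenCV 4.12 (cv2) and the standard library are available. Lean on these libraries where they do the work, as an engineer would, in place of code of your own. Each camera call takes 0.05 s, during which the arm holds its last target.

## Task

The thick pointed sampling lance lies in the grey storage block with only its blunt end sticking out, so pick it up by that end and lay it centred in the steel V-block, across both vees, and let go. Then take it round its middle, between the two vees, and lay it centred along the white tray, across both of its dished supports, and let go. Leave the thin rod where it is in the storage block.

Things in the scene. Friction and masses are not known exactly. Their poses are not given: they have to be found in the camera images.
- lance: Sampling lance: steel rod 18 mm thick, 200 mm long, about 60 g, cone point (20 mm) with dark windows at +x, blunt end with dark rings at -x. Origin: on its axis at half length, near the centre of mass; x along the rod, may be rolled about x. Starts level in a storage slot, axis 40 mm above the bench; 65 mm of the blunt end stick out towards the robot: grip across it from above at x = -75 mm.
- thin_rod: The other rod, to be left alone: plain steel, 12 mm thick, 200 mm long, both ends flat. Lies in the other slot of the storage block, parallel to the lance and 80 mm beside it. Origin: on its axis at half length, x along the rod.
- storage_block: Fixed grey block, 130 (x) x 124 (y) x 53 mm high, two slots along x at y = +40 and -40 mm, each 22 mm wide, floor 31 mm above the bench, open above and at both ends: the rods lift straight up and out. Which slot holds the lance varies. Origin: centre of its underside. The rods stick out at its -x side.
- v_block: Fixed dark steel V-block: base plate 116 (x) x 64 (y) x 8 mm with two 90 degree vees open upward, centred at x = +45 and -45 mm, each 16 mm thick, 36 mm wide at the mouth, highest point 46 mm. Gap between the vees 74 mm, for fingers round the middle of the lance. Origin: centre of its underside; vees run along x.
- v_seat (a point): Where the centre of the lance belongs when it lies in the V-block: 40 mm above the V-block's origin; x along the vees.
- rest_tray: Fixed low white tray, 240 (x) x 100 (y) mm, walls 12 mm high, with two dished supports across it at x = +55 and -55 mm, each 14 mm thick, 56 mm wide, dark rubber tops sloping 20 degrees down to the middle, highest point 41 mm. Gap between supports 96 mm. Origin: centre of its underside; x along its length.
- tray_seat (a point): Where the centre of the lance belongs when it lies on the tray's supports: 40 mm above the tray's origin; x along the tray.

How it is judged:
On the way, in this order (a step that is already met when the one before it is completed fails the run):
1. the lance lies in both vees of the V-block, centre within 25 mm, along the vees, released and still (horizontal distance between lance and v_seat below 0.025 m and angle between the x axis of lance and the x axis of v_seat, either way round below 0.2 rad and z of lance in the frame of v_seat between -0.008 and 0.008 m and contact force between the fingers and lance below 0.1 N and linear speed of lance below 0.03 m/s), for 0.2 s.
2. the lance is lifted from the V-block, held within 40 mm of its middle (contact force between the fingers and lance above 0.5 N and z of lance in the frame of v_seat above 0.02 m and x of the grasp point in the frame of lance between -0.04 and 0.04 m), for 0.1 s.
At the end, for the whole second after the job is handed in: The lance lies on both dished supports of the tray: its centre within 30 mm horizontally and 8 mm in height of the tray's seat point, along the tray within 11 degrees (either way round), released and at rest; the thin rod is within 30 mm of where it lay (horizontal distance between lance and tray_seat below 0.03 m and angle between the x axis of lance and the x axis of tray_seat, either way round below 0.2 rad and z of lance in the frame of tray_seat between -0.008 and 0.008 m and contact force between the fingers and lance below 0.1 N and linear speed of lance below 0.03 m/s and distance of thin_rod from where it was at the start of the episode below 0.03 m); the robot touches nothing.
It fails at once if the thin rod is taken or pushed out of its place (more than 30 mm) (distance of thin_rod from where it was at the start of the episode above 0.03 m).
It also fails if it takes over 56 s, if anything falls off the work surface, if the arm or the gripper's body presses on something with over 40 N, if the wrist force passes 120 N, or if a joint passes its speed limit or range.

## Working session

There is one attempt and no reset: what is moved stays moved. The work goes in short steps, Python scripts to look and compute and a tool call to move; the robot and the scene stay as the last step left them, time stands still between calls to the robot, and variables do not carry over. Pictures are saved under pics/ and viewed, and the job is handed in when it is done.

Besides the shell and the picture viewer there is one more tool, called after "Emit:" as name(argument=value, ...) on one line, values as JSON. jog_arm: Moves the arm, as the interface text tells. Its arguments: {"type":"object","properties":{"targets":{"type":"array","items":{"type":"array"}},"force":{"type":"number"}},"required":["targets"]}

```bash
ls; mkdir -p pics; python3 - <<'E'
from rig import manip,get_image,camera_model,silhouettes,spot_point
import cv2,numpy as np
print(manip.get_state())
for c in ["scene","side"]:
    p,d=get_image(c); cv2.imwrite(f"pics/{c}0.png",p[:,:,::-1])
    m=camera_model(c); print(c,m["mtx"].round(1).tolist(),m["world_from_camera"].round(3).tolist())
    np.savez(f"{c}0.npz",p=p,d=d,K=m["mtx"],T=m["world_from_camera"])
E
```

```text
pics
{'clock': 0.0, 'qpos': array([ 1.06599724e+00,  2.76603957e-01,  1.50613261e+00,  1.69967151e-05,
        1.36070321e+00, -1.21006041e-01]), 'qd': array([ 0.00193186, -0.00141223,  0.0013446 ,  0.00050382, -0.00077411,
        0.00075753]), 'effort': array([-1.56273627e-04, -4.16792500e+01, -2.45808792e+01, -1.09034270e-04,
        1.13103987e-02,  1.38629571e-05]), 'position': array([0.21506388, 0.53273008, 0.24743479]), 'ee_rot': array([-0.69350726,  0.69474634, -0.13506787,  0.13465464]), 'contact_force': array([ 0.50944786,  0.42489875, -1.48169215]), 'moment': array([-0.0223399 , -0.0063667 ,  0.01826897]), 'width': 0.08557084961065675}
scene [[386.7, 0.0, 275.0], [0.0, 386.7, 203.3], [0.0, 0.0, 1.0]] [[-0.68, 0.466, -0.565, 0.099], [-0.732, -0.408, 0.545, 0.305], [0.023, 0.785, 0.619, 0.586], [0.0, 0.0, 0.0, 1.0]]
side [[389.9, 0.0, 275.3], [0.0, 389.9, 212.1], [0.0, 0.0, 1.0]] [[0.992, 0.068, -0.105, 0.461], [-0.124, 0.665, -0.737, -0.795], [0.02, 0.744, 0.668, 0.619], [0.0, 0.0, 0.0, 1.0]]
```

View pics/scene0.png

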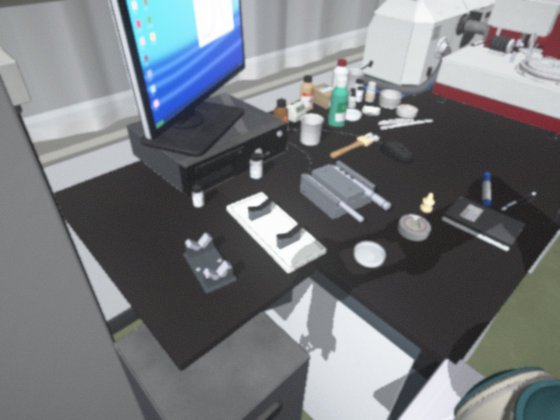

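View pics/side0.png

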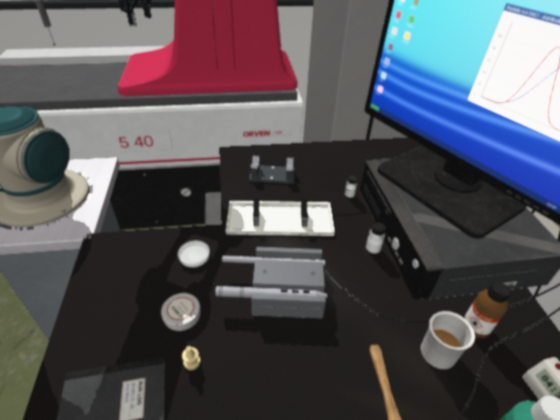

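The lance (with rings) is in the near slot of the side view, with its blunt end at about (220,292). The thin rod is at (225,260), the tray at (280,218) and the V-block at (272,172). In the scene view they are at lance (380,200), tray (275,230) and V-block (208,262). Next I measure them.

```bash
cat > h.py <<'E'
from rig import manip,get_image,camera_model,silhouettes,spot_point
import cv2,numpy as np
def cloud(d,m,mask):
    K=m["mtx"];T=m["world_from_camera"]
    v,u=np.nonzero(mask&(d>0)); z=d[v,u]
    P=np.stack([(u-K[0,2])/K[0,0]*z,-(v-K[1,2])/K[1,1]*z,-z],1)
    return P@T[:3,:3].T+T[:3,3]
def ray(px,m,zw):
    K=m["mtx"];T=m["world_from_camera"]
    r=T[:3,:3]@np.array([(px[0]-K[0,2])/K[0,0],-(px[1]-K[1,2])/K[1,1],-1]); o=T[:3,3]
    return o+r*(zw-o[2])/r[2]
E
python3 - <<'E'
from h import *
for c in ["scene","side"]:
    p,d=get_image(c); m=camera_model(c)
    for n,z in [("lance",.04),("thin_rod",.037),("storage_block",0),("v_block",0),("rest_tray",0),("v_seat",.04),("tray_seat",.04)]:
        for r in spot_point(n,c)[:2]:
            print(c,n,"pt",round(r["score"],2),np.round(r["position"],1),ray(r["position"],m,z).round(4))
        if "seat" in n: continue
        for r in silhouettes(n,c)[:2]:
            P=cloud(d,m,r["mask"]); 
            if len(P)<10: continue
            P=P[P[:,2]>(.03 if n in("lance","thin_rod") else .003)]
            if n=="rest_tray":P=P[P[:,2]<.05]
            q=P[:,:2].astype(np.float32); mr=cv2.minAreaRect(q)
            w=np.linalg.svd(q-q.mean(0),full_matrices=False)[2][0]
            print("   sil",round(r["score"],2),r["mask"].sum(),"med",np.median(P,0).round(4),"rect",np.round(mr[0],4),np.round(mr[1],4),round(mr[2],1),"pca",round(np.degrees(np.arctan2(w[1],w[0])),1),"z",np.percentile(P[:,2],[5,95]).round(3))
E
```

```text
scene lance pt 0.64 [355.3 184.7] [ 0.5216 -0.373   0.04  ]
   sil 0.57 363 med [ 0.4706 -0.3639  0.0479] rect [ 0.5067 -0.3744] [0.0293 0.1804] 83.2 pca 169.5 z [0.038 0.051]
scene thin_rod pt 0.65 [331.3 196.3] [ 0.5321 -0.2957  0.037 ]
   sil 0.61 216 med [ 0.4761 -0.2853  0.0419] rect [ 0.5233 -0.2989] [0.0188 0.1898] 77.9 pca 169.6 z [0.036 0.044]
scene storage_block pt 0.91 [335.9 198.3] [ 0.5482 -0.3386  0.    ]
   sil 0.83 2318 med [ 0.5391 -0.3164  0.0482] rect [ 0.5618 -0.3398] [0.1251 0.1523] 80.3 pca -163.2 z [0.009 0.055]
scene v_block pt 0.77 [208.8 268.6] [0.5665 0.0335 0.    ]
   sil 0.82 1837 med [0.5687 0.0357 0.0116] rect [0.565  0.0323] [0.064 0.116] 78.5 pca 168.1 z [0.007 0.043]
scene rest_tray pt 0.85 [273.3 230.5] [ 0.5641 -0.1402  0.    ]
scene rest_tray pt 0.74 [275.6 218. ] [ 0.5923 -0.1735  0.    ]
   sil 0.87 3679 med [ 0.5508 -0.1346  0.0056] rect [ 0.5631 -0.1405] [0.1019 0.2438] 82.9 pca 173.8 z [0.004 0.035]
scene v_seat pt 0.71 [205.7 251.4] [0.5754 0.0306 0.04  ]
scene tray_seat pt 0.6 [271.1 218.7] [ 0.5634 -0.1319  0.04  ]
scene tray_seat pt 0.33 
[... 394 characters left out ...]
age_block pt 0.89 [287.2 288.1] [ 0.5543 -0.3355  0.    ]
   sil 0.83 4343 med [ 0.5519 -0.3585  0.052 ] rect [ 0.5541 -0.3403] [0.1268 0.13  ] 81.0 pca -95.6 z [0.013 0.055]
side v_block pt 0.64 [270.2 173.6] [0.5641 0.0418 0.    ]
   sil 0.67 765 med [0.5643 0.0186 0.0088] rect [0.5679 0.0317] [0.0667 0.1127] 79.0 pca -14.1 z [0.006 0.041]
side rest_tray pt 0.83 [276.3 218.1] [ 0.5584 -0.1334  0.    ]
   sil 0.9 3384 med [ 0.5632 -0.1436  0.0051] rect [ 0.5652 -0.1409] [0.1041 0.2389] 82.3 pca -7.1 z [0.003 0.034]
side v_seat pt 0.85 [269.6 159.1] [0.5632 0.0513 0.04  ]
side v_seat pt 0.37 [270.2 175.2] [ 0.5567 -0.019   0.04  ]
side tray_seat pt 0.7 [281.1 208.3] [ 0.5669 -0.1451  0.04  ]
```

```bash
cat >> h.py <<'E'
from scipy.spatial.transform import Rotation as R
def jaw():
    s=manip.get_state(); q=s["ee_rot"]; M=R.from_quat([q[1],q[2],q[3],q[0]]).as_matrix()
    return s, M, np.degrees(np.arctan2(M[1,2],M[0,2]))
E
python3 - <<'E'
from h import *
s,M,a=jaw(); print(M.round(3),a)
m=camera_model("wrist"); print(m["world_from_camera"].round(3), m["mtx"].round(1))
E
```

```text
[[ 0.927  0.     0.374]
 [-0.374  0.     0.927]
 [ 0.    -1.     0.   ]] 68.00967427645035
[[ 0.375 -0.895 -0.242  0.154]
 [ 0.927  0.362  0.098  0.559]
 [ 0.    -0.261  0.965  0.373]
 [ 0.     0.     0.     1.   ]] [[316.9   0.  276.8]
 [  0.  316.9 212.1]
 [  0.    0.    1. ]]
```

Emit:
jog_arm(targets=[[0.085,[0.0115,-0.0448,0],0.023],[0.085,[0.0115,-0.0448,0],0.023],[0.085,[0.0115,-0.0448,0],0.023],[0.085,[0.0115,-0.0448,0],0.023],[0.085,[0.0115,-0.0448,0],0.023],[0.085,[0.0115,-0.0448,0],0.023],[0.085,[0.0115,-0.0448,0],0.023],[0.085,[0.0115,-0.0448,0],0.023],[0.085,[0.0115,-0.0448,0],0.023],[0.085,[0.0115,-0.0448,0],0.02]])

```text
clock: 2.65
position: [0.3306, 0.0838, 0.2487]
ee_rot: [0.705, -0.705, 0.055, -0.056]
contact_force: [-0.2, 1.5, -0.4]
width: 0.0853
```

Emit:
jog_arm(targets=[[0.06,[0.0115,-0.0448,0],0],[0.06,[0.0115,-0.0448,0],0],[0.06,[0.0115,-0.0448,0],0],[0.06,[0.0115,-0.0448,0],0],[0.06,[0.0115,-0.0448,0],0],[0.06,[0.0115,-0.0448,0],0],[0.06,[0.0115,-0.0448,0],0],[0.06,[0.0115,-0.0448,0],0],[0.06,[0.0115,-0.0448,0],0],[0.06,[0.0115,-0.0448,0],0]])

```text
clock: 3.9
position: [0.4456, -0.3644, 0.2483]
ee_rot: [0.705, -0.705, 0.055, -0.056]
contact_force: [0.0, 0.2, 0.8]
width: 0.0601
```

```bash
python3 - <<'E'
from h import *
s,M,a=jaw(); print(s["position"],s["qpos"].round(2),s["width"],a,s["clock"])
m=camera_model("wrist"); p,d=get_image("wrist"); cv2.imwrite("pics/w1.png",p[:,:,::-1])
for n in ("lance","thin_rod","storage_block"):
    for r in silhouettes(n,"wrist")[:1]:
        P=cloud(d,m,r["mask"]); P=P[P[:,2]>.03]
        q=P[:,:2].astype(np.float32); mr=cv2.minAreaRect(q)
        w=np.linalg.svd(q-q.mean(0),full_matrices=False)[2][0]
        print(n,round(r["score"],2),r["mask"].sum(),np.median(P,0).round(4),np.round(mr[0],4),np.round(mr[1],4),round(mr[2],1),round(np.degrees(np.arctan2(w[1],w[0])),1))
E
```

```text
[ 0.44559268 -0.36436884  0.24833953] [-0.81  0.28  1.5   0.    1.36 -2.22] 0.06006474471073056 81.0008053176409 3.9
lance 0.57 2484 [ 0.5037 -0.372   0.0466] [ 0.5179 -0.3737] [0.0179 0.1984] 80.6 -9.2
thin_rod 0.68 1128 [ 0.4895 -0.2901  0.041 ] [ 0.5313 -0.2957] [0.0136 0.1997] 81.5 -9.3
storage_block 0.84 8503 [ 0.5392 -0.3423  0.0519] [ 0.5298 -0.3357] [0.1234 0.1794] 80.4 -24.5
```

View pics/w1.png

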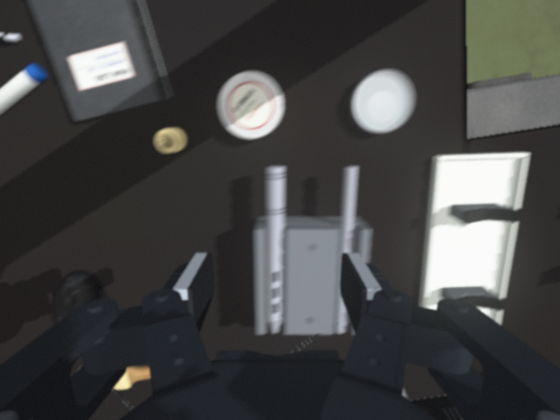

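The wrist view shows the lance along column 276, with its blunt end at row 170 and its windows at about row 290. The thin rod is at column 348. The lance centre is at (0.518,-0.374) with yaw -9.3°, so I grip at (0.444,-0.362).

Emit:
jog_arm(targets=[[0.06,[-0.0015,0.0025,-0.03],0],[0.06,[0,0,-0.04],0],[0.06,[0,0,-0.04],0],[0.06,[0,0,-0.04],0],[0.06,[0,0,-0.03],0],[0.06,[0,0,-0.02],0],[0.06,[0,0,-0.01],0],[0.06,[0,0,0],0]], force=100)

```text
clock: 5.1
position: [0.4437, -0.3594, 0.0383]
ee_rot: [0.705, -0.705, 0.055, -0.055]
contact_force: [-0.1, 0.0, -0.3]
width: 0.0596
```

Emit:
jog_arm(targets=[[0.01,[0,0,0],0],[0.0,[0,0,0],0],[0.0,[0,0,0],0],[0.0,[0,0,0],0],[0.0,[0,0,0],0],[0.0,[0,0,0],0]], force=100)

```text
clock: 5.85
position: [0.4441, -0.3607, 0.0387]
ee_rot: [-0.705, 0.705, -0.055, 0.056]
contact_force: [-0.0, -0.5, 4.6]
width: 0.0154
```

Emit:
jog_arm(targets=[[0.0,[0,0,0.005],0],[0.0,[0,0,0.01],0],[0.0,[0,0,0.02],0],[0.0,[0,0,0.025],0],[0.0,[0,0,0.03],0],[0.0,[0,0,0.03],0],[0.0,[0,0,0.0],0]])

```text
clock: 6.72
position: [0.4448, -0.3611, 0.1609]
ee_rot: [-0.704, 0.706, -0.054, 0.057]
contact_force: [0.9, -1.1, -0.3]
width: 0.0148
```

```bash
cat > look.py <<'E'
from h import *
import sys
tag=sys.argv[1]
s,M,a=jaw(); print(s["position"].round(4),s["width"],a,s["clock"],s["contact_force"].round(1))
for c in sys.argv[2:]:
    m=camera_model(c); p,d=get_image(c); cv2.imwrite(f"pics/{c}_{tag}.png",p[:,:,::-1])
    r=silhouettes("lance",c)[:1]
    for r in r:
        P=cloud(d,m,r["mask"]); P=P[P[:,2]>.02]; P=P[np.abs(P[:,2]-np.median(P[:,2]))<.05]
        if len(P)<10: continue
        q=P[:,:2].astype(np.float32); mr=cv2.minAreaRect(q)
        w=np.linalg.svd(P-P.mean(0),full_matrices=False)[2][0]; w*=np.sign(w[0])
        pr=P@w
        print(c,round(r["score"],2),r["mask"].sum(),"med",np.median(P,0).round(4),"rect",np.round(mr[0],4),np.round(mr[1],4),"yaw",round(np.degrees(np.arctan2(w[1],w[0])),1),"pitch",round(np.degrees(np.arcsin(w[2])),1))
E
python3 look.py lift side wrist
```

```text
[ 0.4448 -0.3611  0.1609] 0.014835932925298312 81.02401511478057 6.725 [ 0.9 -1.1 -0.3]
side 0.6 1148 med [ 0.5323 -0.3803  0.1679] rect [ 0.5346 -0.3826] [0.0276 0.1635] yaw -9.3 pitch -0.7
wrist 0.98 4884 med [ 0.4415 -0.3587  0.165 ] rect [ 0.4472 -0.3593] [0.0179 0.0575] yaw -9.5 pitch 2.1
```

View pics/side_lift.png

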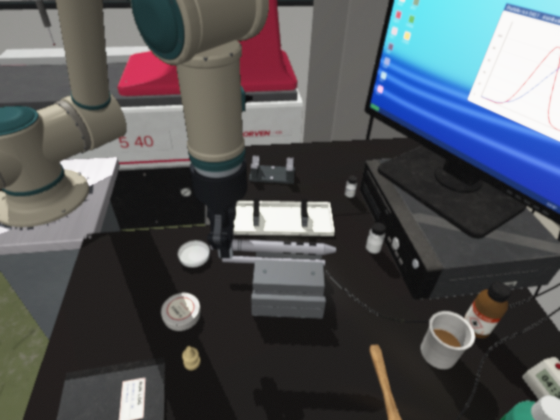

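The lance is held level: in the side view it runs from (230,245) to the tip at (335,250), and the thin rod is undisturbed. Next I move it over the V-block.

Emit:
jog_arm(targets=[[0.0,[0.0048,0.025,0],-0.003],[0.0,[0.0048,0.04,0],-0.003],[0.0,[0.0048,0.045,0],-0.003],[0.0,[0.0048,0.045,0],-0.003],[0.0,[0.0048,0.045,0],-0.003],[0.0,[0.0048,0.045,0],-0.003],[0.0,[0.0048,0.045,0],-0.003],[0.0,[0.0048,0.045,0],-0.003],[0.0,[0.0048,0.043,0],-0.003],[0.0,[0.0048,0.03,0],-0.003]])

```text
clock: 8.18
position: [0.4907, 0.0497, 0.157]
ee_rot: [0.704, -0.704, 0.067, -0.064]
contact_force: [-0.0, -0.5, -0.9]
width: 0.0153
```

Emit:
jog_arm(targets=[[0.0,[0,0,-0.02],0],[0.0,[0,0,-0.02],0],[0,[0,0,0],0]])

```text
clock: 8.55
position: [0.4896, 0.048, 0.116]
ee_rot: [-0.704, 0.704, -0.068, 0.064]
contact_force: [0.1, -0.8, 0.0]
width: 0.015
```

```bash
python3 look.py v scene side wrist; python3 - <<'E'
from h import *
for c in ["scene","side","wrist"]:
    m=camera_model(c); p,d=get_image(c)
    for r in silhouettes("v_block",c)[:1]:
        P=cloud(d,m,r["mask"]);P=P[(P[:,2]<.055)&(P[:,2]>.003)]; mr=cv2.minAreaRect(P[:,:2].astype(np.float32)); print(c,r["score"],np.round(mr[0],4),np.round(mr[1],4),mr[2])
E
```

```text
[0.4896 0.048  0.116 ] 0.01500869553030353 79.31230152739397 8.55 [ 0.1 -0.8  0. ]
scene 0.76 296 med [0.492  0.0438 0.123 ] rect [0.5609 0.034 ] [0.016  0.1976] yaw -10.6 pitch -0.4
side 0.6 485 med [0.5764 0.0251 0.1224] rect [0.5636 0.0295] [0.0183 0.1952] yaw -11.2 pitch -0.6
wrist 0.52 732 med [0.5115 0.0203 0.0269] rect [0.5525 0.0539] [0.1007 0.0475] yaw 74.9 pitch -1.7
scene 0.89 [0.5648 0.0326] [0.0639 0.115 ] 79.14224243164062
side 0.94 [0.5683 0.0319] [0.0677 0.1138] 77.83655548095703
wrist 0.73 [0.5583 0.0352] [0.0636 0.0968] 78.4164810180664
```

View pics/scene_v.png

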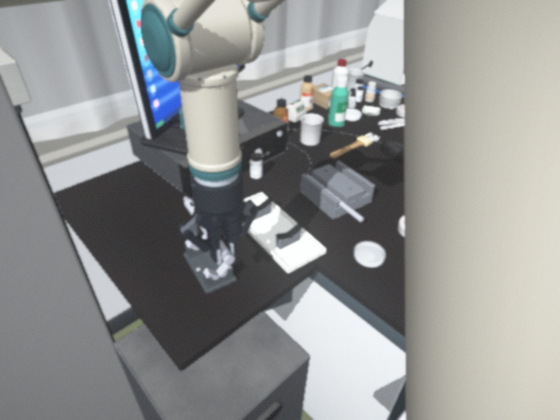

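View pics/wrist_v.png

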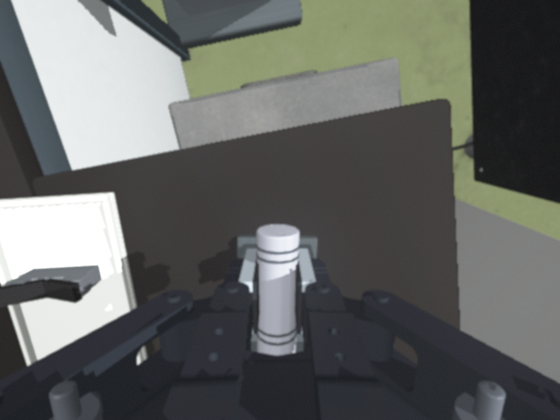

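The lance is centred above the vees in the wrist view (blunt end at (278,235), with the vee arms symmetric either side). I lower it now.

Emit:
jog_arm(targets=[[0.0,[0.003,-0.001,-0.02],0],[0.0,[0,0,-0.02],0],[0.0,[0,0,-0.015],0],[0.0,[0,0,-0.01],0],[0.0,[0,0,-0.006],0],[0.0,[0,0,-0.003],0],[0.0,[0,0,0],0]])

```text
clock: 10.02
position: [0.495, 0.0467, 0.0445]
ee_rot: [0.704, -0.704, 0.066, -0.066]
contact_force: [-0.3, 0.0, -1.0]
width: 0.0148
```

Emit:
jog_arm(targets=[[0.0,[0,0,-0.002],0],[0.0,[0,0,0],0]])

```text
clock: 10.28
position: [0.4949, 0.0467, 0.0424]
ee_rot: [0.704, -0.704, 0.066, -0.066]
contact_force: [0.3, 0.4, -1.3]
width: 0.0152
```

Emit:
jog_arm(targets=[[0.0,[-0.001,0,-0.002],0],[0.0,[-0.001,0,-0.001],0],[0.0,[0,0,0],0]])

```text
clock: 10.65
position: [0.4938, 0.0469, 0.0398]
ee_rot: [0.704, -0.704, 0.065, -0.067]
contact_force: [1.6, 0.6, 2.9]
width: 0.0151
```

Contact is just reached (about 3 N). I release.

Emit:
jog_arm(targets=[[0.02,[0,0,0],0],[0.03,[0,0,0],0],[0.05,[0,0,0],0],[0.05,[0,0,0],0],[0.05,[0,0,0],0]])

```text
clock: 11.28
position: [0.4927, 0.0467, 0.0392]
ee_rot: [0.704, -0.704, 0.066, -0.066]
contact_force: [0.3, -0.3, -0.0]
width: 0.0496
```

Emit:
jog_arm(targets=[[0.05,[0,0,0.02],0],[0.05,[0,0,0.03],0],[0.05,[0,0,0.04],0],[0.06,[0,0,0.04],0],[0.06,[0,0,0.03],0],[0.06,[0,0,0],0]])

```text
clock: 12.02
position: [0.4944, 0.0466, 0.2017]
ee_rot: [0.704, -0.704, 0.064, -0.068]
contact_force: [0.4, -0.3, -0.8]
width: 0.06
```

```bash
python3 look.py rel scene side wrist
```

```text
[0.4944 0.0466 0.2017] 0.05997872154908558 79.2989528667895 12.025 [ 0.4 -0.3 -0.8]
scene 0.88 690 med [0.5455 0.0382 0.0477] rect [0.5645 0.0327] [0.0173 0.1963] yaw -11.1 pitch 0.3
side 0.98 528 med [0.564  0.028  0.0452] rect [0.5659 0.026 ] [0.0286 0.1963] yaw -11.3 pitch -0.2
wrist 0.97 3214 med [0.5479 0.0366 0.0466] rect [0.5589 0.0346] [0.0185 0.1814] yaw -11.5 pitch 0.1
```

View pics/wrist_rel.png

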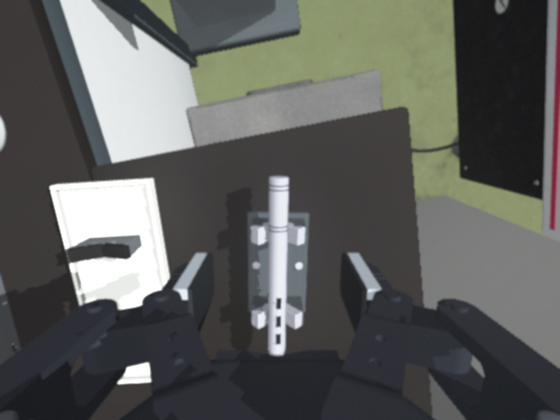

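View pics/side_rel.png

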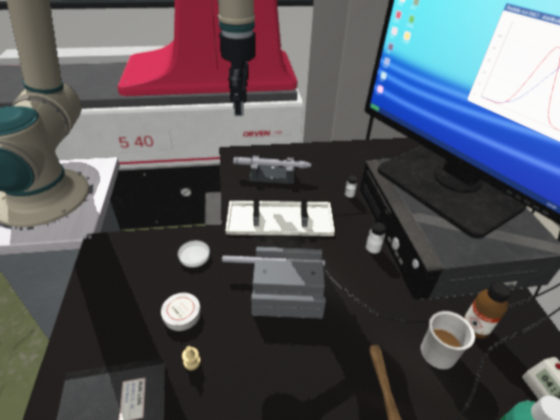

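The lance lies level in both vees (wrist view column 278, point down at row 350), centre about (0.565,0.0325), yaw -11.2°. Now the middle grasp.

Emit:
jog_arm(targets=[[0.06,[0.035,-0.007,0],0],[0.06,[0.036,-0.007,0],0],[0.06,[0,0,-0.035],0],[0.06,[0,0,-0.04],0],[0.06,[0,0,-0.035],0],[0.06,[0,0,-0.025],0],[0.06,[0,0,-0.015],0],[0.06,[0,0,-0.01],0],[0.06,[0,0,0],0]])

```text
clock: 13.45
position: [0.5637, 0.0327, 0.039]
ee_rot: [0.704, -0.704, 0.066, -0.066]
contact_force: [0.7, -0.3, -0.7]
width: 0.0601
```

Emit:
jog_arm(targets=[[0.01,[0,0,0],0],[0.0,[0,0,0],0],[0.0,[0,0,0],0],[0.0,[0,0,0],0],[0.0,[0,0,0],0],[0.0,[0,0,0],0]], force=80)

```text
clock: 14.2
position: [0.5645, 0.0332, 0.0404]
ee_rot: [0.704, -0.704, 0.065, -0.067]
contact_force: [-1.0, 2.8, 6.2]
width: 0.0155
```

Emit:
jog_arm(targets=[[0.0,[0,0,0.005],0],[0.0,[0,0,0.01],0],[0.0,[0,0,0.02],0],[0.0,[0,0,0.025],0],[0.0,[0,0,0.03],0],[0.0,[0,0,0.03],0],[0.0,[0,0,0.0],0]])

```text
clock: 15.08
position: [0.5655, 0.0324, 0.1621]
ee_rot: [-0.704, 0.704, -0.064, 0.068]
contact_force: [0.4, 0.7, -0.4]
width: 0.0157
```

```bash
python3 look.py lift2 side
```

```text
[0.5655 0.0324 0.1621] 0.01571939807922961 79.30473010896995 15.075 [ 0.4  0.7 -0.4]
side 0.71 549 med [0.5782 0.0268 0.1659] rect [0.5683 0.0287] [0.0183 0.1971] yaw -11.0 pitch 0.1
```

View pics/side_lift2.png

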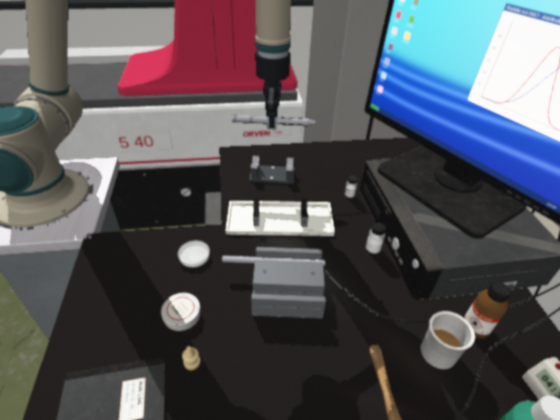

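The lance is held by its middle and level at (272,122). Next is the tray at (0.564,-0.1405), yaw -7.4°.

Emit:
jog_arm(targets=[[0.0,[0,-0.02,0],0.01],[0.0,[0,-0.035,0],0.015],[0.0,[-0.001,-0.04,0],0.015],[0.0,[0,-0.04,0],0.015],[0.0,[0,-0.028,0],0.01],[0.0,[0,-0.01,0],0],[0.0,[0,0,0],0],[0.0,[0,0,-0.03],0],[0.0,[0,0,-0.03],0],[0.0,[0,0,0],0]])

```text
clock: 16.42
position: [0.5607, -0.1381, 0.097]
ee_rot: [0.707, -0.705, 0.045, -0.04]
contact_force: [0.6, -0.1, -1.3]
width: 0.0153
```

```bash
python3 look.py tray scene side; python3 - <<'E'
from h import *
for c in ["scene","side"]:
    m=camera_model(c); p,d=get_image(c)
    for r in silhouettes("rest_tray",c)[:1]:
        P=cloud(d,m,r["mask"]);P=P[(P[:,2]<.055)&(P[:,2]>.003)]; mr=cv2.minAreaRect(P[:,:2].astype(np.float32)); print(c,r["score"],np.round(mr[0],4),np.round(mr[1],4),mr[2])
E
```

```text
[ 0.5607 -0.1381  0.097 ] 0.015250189248710255 83.08698747622216 16.425 [ 0.6 -0.1 -1.3]
scene 0.61 343 med [ 0.4992 -0.1273  0.1037] rect [ 0.5076 -0.1306] [0.0172 0.0894] yaw -6.5 pitch 1.4
side 0.78 641 med [ 0.5754 -0.1442  0.1046] rect [ 0.5656 -0.1413] [0.0191 0.1973] yaw -7.3 pitch -0.1
scene 0.93 [ 0.5646 -0.1401] [0.1013 0.2441] 82.98795318603516
side 0.8 [ 0.5657 -0.1395] [0.1064 0.2394] 82.96867370605469
```

View pics/side_tray.png

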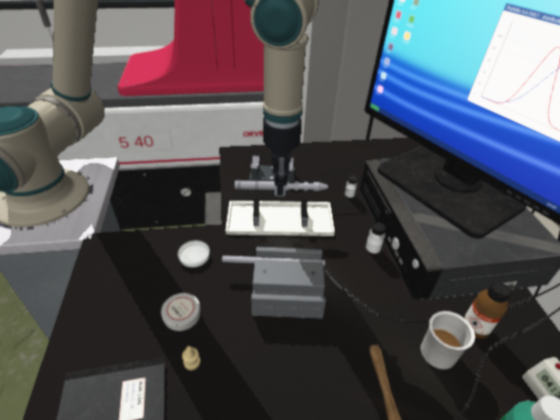

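The lance is above the tray in line with it (side view (280,186), centre measured about (0.565,-0.141)). I lower it.

Emit:
jog_arm(targets=[[0.0,[0.001,-0.001,-0.02],0],[0.0,[0,0,-0.015],0],[0.0,[0,0,-0.01],0],[0.0,[0,0,-0.005],0],[0.0,[0,0,-0.003],0],[0.0,[0,0,0],0],[0.0,[0,0,0],0]])

```text
clock: 17.7
position: [0.5641, -0.1414, 0.0467]
ee_rot: [-0.706, 0.706, -0.043, 0.043]
contact_force: [-0.4, -0.1, -1.3]
width: 0.0157
```

Emit:
jog_arm(targets=[[0.0,[0,0,-0.003],0],[0.0,[0,0,-0.002],0],[0.0,[0,0,0],0]])

```text
clock: 18.08
position: [0.5638, -0.1413, 0.0412]
ee_rot: [0.706, -0.706, 0.043, -0.043]
contact_force: [-0.6, 0.3, -0.5]
width: 0.0156
```

Emit:
jog_arm(targets=[[0.0,[0,0,-0.001],0],[0.0,[0,0,0],0]])

```text
clock: 18.32
position: [0.5639, -0.1413, 0.041]
ee_rot: [-0.706, 0.706, -0.043, 0.043]
contact_force: [-2.3, 0.9, 5.0]
width: 0.0156
```

Contact again (5 N). I open gently.

Emit:
jog_arm(targets=[[0.02,[0,0,0],0],[0.025,[0,0,0],0],[0.03,[0,0,0],0],[0.04,[0,0,0],0],[0.06,[0,0,0],0],[0.06,[0,0,0],0],[0.06,[0,0,0],0]])

```text
clock: 19.2
position: [0.5638, -0.1413, 0.0403]
ee_rot: [0.706, -0.706, 0.043, -0.043]
contact_force: [-0.1, 0.2, 0.2]
width: 0.0603
```

Emit:
jog_arm(targets=[[0.06,[0,0,0.015],0],[0.06,[0,0,0.03],0],[0.06,[0,0,0.04],0],[0.06,[0,0,0.04],0],[0.06,[0,0,0.04],0],[0.06,[0,0,0.02],0],[0.06,[0,0,0],0]])

```text
clock: 20.08
position: [0.5648, -0.1417, 0.2282]
ee_rot: [-0.705, 0.706, -0.041, 0.045]
contact_force: [0.3, 0.2, -1.0]
width: 0.0599
```

```bash
python3 look.py end scene side wrist; python3 - <<'E'
from h import *
for c in ["scene","side"]:
    m=camera_model(c); p,d=get_image(c)
    r=spot_point("thin_rod",c)[0]; print(c,r["score"],ray(r["position"],m,.037).round(4))
E
```

```text
[ 0.5648 -0.1417  0.2282] 0.05991935126507534 83.02428812546948 20.075 [ 0.3  0.2 -1. ]
scene 0.64 528 med [ 0.5525 -0.1351  0.0474] rect [ 0.5634 -0.1391] [0.0166 0.1961] yaw -7.1 pitch 0.3
side 0.94 711 med [ 0.5644 -0.1443  0.0459] rect [ 0.5673 -0.1422] [0.019  0.1983] yaw -7.2 pitch -0.1
wrist 0.67 3512 med [ 0.5533 -0.1384  0.0465] rect [ 0.5672 -0.1402] [0.0183 0.1979] yaw -7.5 pitch -0.1
scene 0.74 [ 0.5327 -0.2915  0.037 ]
side 0.62 [ 0.5291 -0.2914  0.037 ]
```

View pics/wrist_end.png

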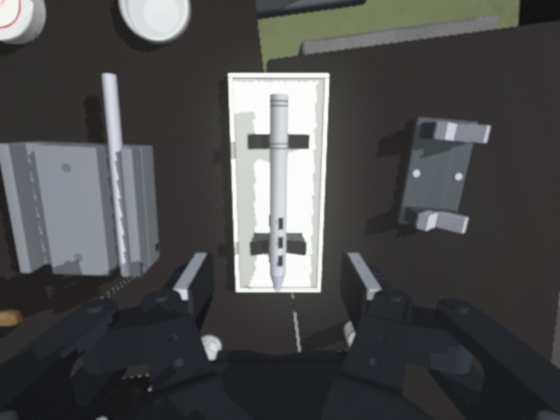

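View pics/side_end.png

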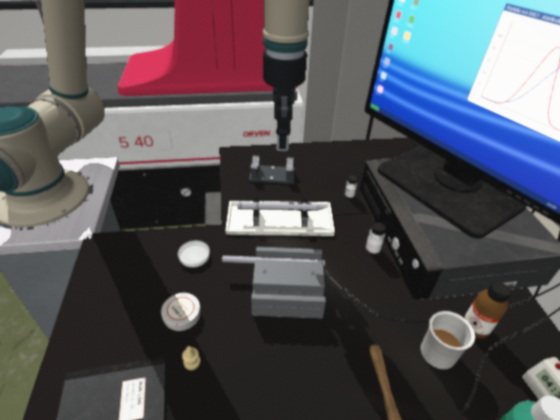

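The wrist view shows the lance centred along the tray across both supports (column 280, rows 95 to 290). The thin rod is still in its slot (column 115) and the gripper is clear of everything.

```bash
python3 -c "
from rig import sign_off
print(sign_off())"
```

```text
the job is handed in; nothing more can be done
None
```

The lance is lying across both of the tray's dished supports, and I handed the job in at about 20 s on the robot's clock. `sign_off` gives no verdict, so this rests on my own checks.

- **V-block:** I gripped the lance by its blunt end and laid it in the V-block. After release it lay level across both vees, centre about (0.565, 0.0325) and yaw −11.2°. That is within a few mm of the V-block's centre (about (0.566, 0.032)) and in line with the vees.
- **Tray:** I then took it round its middle and laid it on the tray. The last pictures from all three cameras put its centre at about (0.566, −0.140), yaw about −7.3° and level. The tray's centre measured (0.565, −0.140), yaw about −7°. The gripper was open about 19 cm above it, with only sensor noise on the wrist force.
- **Thin rod:** it is still in its slot. Its position agreed with the start to within about 6 mm, which is about as well as the detector can place it.
- **Disagreements:**
  - The cameras differed by up to 4 mm on the lance's final position, well inside the 30 mm limit.
  - The gripper read 15 to 16 mm wide on the 18 mm rod, but the lance stayed level and did not slip.

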